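# Take the rock out of the counting scale

## Task

The counting scale on the packing bench rocks on one corner. With the fingertips press down on the corners of its base plate to find the one that rocks, then press that corner's shim flat and leave the other three shims standing. Last, press down firmly on the same corner again for a moment to prove that the shim carries it, and let go; do not lift or shift the scale or disturb the things around it.

Things in the scene. Friction and masses are not known exactly. Their poses are not given: they have to be found in the camera images.
- plate: Counting scale, 3 kg: aluminium plate 200 (x) x 236 (y) x 10 mm with a central round pan (110 mm wide, top 102 mm above bench) and a 20 mm high display at mid far edge. Loose on 4 hidden feet. Origin: centre of the underside, 48 mm above bench; x to far edge, y left. Three corners are firm; one (any) rocks: 3 to 5 N sinks it about 4 mm to a hard stop; it comes back when let go.
- near_left_corner (a point): Point on the top face of the plate to press at its near-left corner (near/far and left/right as seen by the robot), 20 mm inside the near or far edge and 23 mm inside the left or right edge; the bare top face is 58 mm above the bench.
- near_right_corner (a point): Point on the top face of the plate to press at its near-right corner (near/far and left/right as seen by the robot), 20 mm inside the near or far edge and 23 mm inside the left or right edge; the bare top face is 58 mm above the bench.
- far_left_corner (a point): Point on the top face of the plate to press at its far-left corner (near/far and left/right as seen by the robot), 20 mm inside the near or far edge and 23 mm inside the left or right edge; the bare top face is 58 mm above the bench.
- far_right_corner (a point): Point on the top face of the plate to press at its far-right corner (near/far and left/right as seen by the robot), 20 mm inside the near or far edge and 23 mm inside the left or right edge; the bare top face is 58 mm above the bench.
- shim_near_left (a joint): The near-left corner's shim: steel leaf 28 mm wide, hinged under the plate 10 mm inside its left edge, 15.5 mm above bench; it slants up and out past that edge. Value: angle in rad, 0 = flat (down at its stop, leaf nearly level), about 0.6 = standing as found. Stays where left; 2 to 6 N down on its tab swings it. Flat, its cam stands 0.5 mm below the plate's corner.
- shim_near_right (a joint): The near-right corner's shim: steel leaf 28 mm wide, hinged under the plate 10 mm inside its right edge, 15.5 mm above bench; it slants up and out past that edge. Value: angle in rad, 0 = flat (down at its stop, leaf nearly level), about 0.6 = standing as found. Stays where left; 2 to 6 N down on its tab swings it. Flat, its cam stands 0.5 mm below the plate's corner.
- shim_far_left (a joint): The far-left corner's shim: steel leaf 28 mm wide, hinged under the plate 10 mm inside its left edge, 15.5 mm above bench; it slants up and out past that edge. Value: angle in rad, 0 = flat (down at its stop, leaf nearly level), about 0.6 = standing as found. Stays where left; 2 to 6 N down on its tab swings it. Flat, its cam stands 0.5 mm below the plate's corner.
- shim_far_right (a joint): The far-right corner's shim: steel leaf 28 mm wide, hinged under the plate 10 mm inside its right edge, 15.5 mm above bench; it slants up and out past that edge. Value: angle in rad, 0 = flat (down at its stop, leaf nearly level), about 0.6 = standing as found. Stays where left; 2 to 6 N down on its tab swings it. Flat, its cam stands 0.5 mm below the plate's corner.
- near_left_tab (a point): Centre of the upper face of the tab of the near-left shim (tab 28 x 20 mm), 57 mm from its hinge; about 44 mm above the bench when standing, 12 mm when flat. In passing to flat it swings about 7 mm further out from the plate (to the left), ending 47 mm outside the plate's edge.
- near_right_tab (a point): Centre of the upper face of the tab of the near-right shim (tab 28 x 20 mm), 57 mm from its hinge; about 44 mm above the bench when standing, 12 mm when flat. In passing to flat it swings about 7 mm further out from the plate (to the right), ending 47 mm outside the plate's edge.
- far_left_tab (a point): Centre of the upper face of the tab of the far-left shim (tab 28 x 20 mm), 57 mm from its hinge; about 44 mm above the bench when standing, 12 mm when flat. In passing to flat it swings about 7 mm further out from the plate (to the left), ending 47 mm outside the plate's edge.
- far_right_tab (a point): Centre of the upper face of the tab of the far-right shim (tab 28 x 20 mm), 57 mm from its hinge; about 44 mm above the bench when standing, 12 mm when flat. In passing to flat it swings about 7 mm further out from the plate (to the right), ending 47 mm outside the plate's edge.
- carton: Small brown parts carton 60 x 45 x 70 mm tall, a bystander. Origin: centre of its underside.
- bearing: Steel bearing ring, 52 mm across, 15 mm tall, lying on the bench, a bystander. Origin: centre of its underside.
- spray_can: White can, 54 mm across, 130 mm tall, standing, a bystander. Origin: centre of its underside.

How it is judged:
By the outcome, as a careful person would: the job done as asked, in the order asked, and still so for the second after the job is handed in, with the robot touching nothing.
It also fails if it takes over 58 s, if anything falls off the work surface, if the arm or the gripper's body presses on something with over 40 N, if the wrist force passes 120 N, or if a joint passes its speed limit or range.

## Robot

A 6-joint arm with a two-finger parallel gripper is mounted at the origin on the work surface. World frame = base frame: x ahead of the robot, y to its left, z up, the work surface at z = 0. Lengths are in m, angles in rad, forces in N, time in s.
With the tool pointing down it reaches from about 0.325 to 0.85 m from the base axis. Payload 4.4 kg.
Tool frame: the origin (TCP) lies at the very end of the fingers, on their centre line; the grasp point (between the pads) lies grip_point_offset behind it (grip_point_offset is the distance from the TCP to the grasp point, in m); z points along the fingers, x is the direction in which the jaws open and shut, and the axes are right-handed (so a half turn about z gives the same grasp; the last joint's range is limited). The gripper opens to 94 mm and grips with 3 to 60 N. Pads are 16 mm wide; open, the fingers measure 119 mm over their backs; the gripper's body (75 mm by 177 mm) begins 78 mm behind the grasp point.
Start: joints at [-1.341, 0.207, 1.542, -0, 1.393, -0.15], TCP at [0.213, -0.534, 0.168] pointing down, gripper open.
Joint ranges: [-2.73, 2.73], [-0.86, 2.22], [0.23, 2.46], [-1.11, 4.25], [0.08, 2.63], [-2.82, 2.82]. Speed limits (rad/s): [2.79, 2.79, 3.14, 3.14, 3.14, 3.14].

## Interface

Orientations are given as [roll, pitch, yaw] about the fixed x, y, z axes, in that order (R = Rz(yaw) Ry(pitch) Rx(roll)).
In Python, from cell import read_state, read_camera, camera_params, job_done, grip_point_offset gives the robot as it stands.
- The arm moves only by the tool arm_command, never from a script. Its argument "commands" is a list of rows, each a list of 3 entries, a list of its own where there are three numbers: the shift along the tool's x, y, z in m, then the turn about the tool's z in rad, then the finger opening in m, from 0 to 0.094. In form: [[[tx, ty, tz], roll, grip], ...]. A call has 1 to 20 rows; each row shifts and turns the pose as measured when the row begins, along the tool's axes as they then stand; what a row does not reach is not made up. A row lasts 1/8 s, in which the tool goes at most 62.5 mm and 10.7 degrees, less where a joint would pass 70% of its speed; a pose out of reach is approached as far as the arm can. A call with a gripper value outside its range is refused whole. The fingers move at their own pace and stop on an object; "grip_force" is the grip in N (left out, the last holds). Time passes only in rows, so rows that do not move let the fingers close. It gives the time, the measured TCP pose, the force and the opening at its end, in the units of the state.
- read_state(): the state, without advancing time (a new reading comes with each control period).
- read_camera(name): name is "side" or "top"; returns the picture (384x512x3 uint8, red, green, blue); there is no depth.
- camera_params(name): a dict with "K" (3x3 intrinsics, pixels), "R" (3x3) and "t" (3): a world point X has camera coordinates R X + t. Camera axes: x right, y down, z forward; pixel columns grow to the right and rows downward; lengths in m; the calibration is good to about 2 mm. A picture is of the moment at which its call begins. camera_params takes no time and is no camera call.
- job_done(): hands the job in, once; it reports no verdict.
The state is a dict: "time": time; "q": joint angles; "joint_velocities": joint speeds; "joint_efforts": joint torques, N m; "tcp_pos": TCP position; "tcp_rot": TCP orientation; "wrist_force": force on the tool from outside, world axes, zero at the start; "wrist_torque": the same for the moment, N m; "gripper_width": finger opening in m.
Only numpy, scipy, OpenCV 4.12 (cv2) and the standard library are available. Lean on these libraries where they do the work, as an engineer would, in place of code of your own. Each camera call takes 0.05 s, during which the arm holds its last target.

## Working session

There is one attempt and no reset: what is moved stays moved. The work goes in short steps, Python scripts to look and compute and a tool call to move; the robot and the scene stay as the last step left them, time stands still between calls to the robot, and variables do not carry over. Pictures are saved under pics/ and viewed, and the job is handed in when it is done.

Besides the shell and the picture viewer there is one more tool, called after "Request:" by a JSON object that holds its "api" and its "payload", one argument or row to a line. arm_command: Moves the arm, as the interface text tells. Its arguments: {"type":"object","properties":{"commands":{"type":"array","items":{"type":"array"}},"grip_force":{"type":"number"}},"required":["commands"]}

```bash
mkdir -p pics; python3 - <<'E'
from cell import *
import cv2
for n in("top","side"):
    im=read_camera(n); cv2.imwrite(f"pics/{n}0.png",im[:,:,::-1]); p=camera_params(n); print(n,p)
print(read_state(),grip_point_offset)
E
```

```text
top {'K': array([[466.7677922 ,   0.        , 262.7627782 ],
       [  0.        , 466.7677922 , 188.77805968],
       [  0.        ,   0.        ,   1.        ]]), 'R': array([[-0.00184753, -0.99987023, -0.01600323],
       [-0.98752044,  0.00434444, -0.15743096],
       [ 0.15748005,  0.01551266, -0.98740032]]), 't': array([0.01543183, 0.55050182, 1.18186147])}
side {'K': array([[387.94262939,   0.        , 255.70116492],
       [  0.        , 387.94262939, 193.79139102],
       [  0.        ,   0.        ,   1.        ]]), 'R': array([[-0.84354173, -0.53687442,  0.01425525],
       [-0.39802831,  0.6071247 , -0.68773037],
       [ 0.36057013, -0.58580326, -0.72582623]]), 't': array([0.4558727 , 0.26252723, 0.82489331])}
{'time': 0.1, 'q': array([-1.34149771e+00,  2.07321318e-01,  1.54280338e+00, -3.35575282e-05,
        1.39350668e+00, -1.50478690e-01]), 'joint_velocities': array([ 4.38120462e-05, -1.47233889e-03, -3.81255770e-03,  3.78322303e-04,
        1.75271243e-03,  1.03349580e-03]), 'joint_efforts': array([-1.70675753e-04, -3.71862602e+01, -2.82292557e+01,  6.99472544e-02,
        3.10851121e-02, -4.98006023e-05]), 'tcp_pos': array([ 0.21296403, -0.53323954,  0.16731831]), 'tcp_rot': array([-3.14131967e+00,  2.02063626e-03, -1.19101279e+00]), 'wrist_force': array([-0.07745267,  0.3648811 , -0.42064088]), 'wrist_torque': array([-0.00364758,  0.01976456,  0.04626202]), 'gripper_width': 0.09417425868082432} 0.0188
```

View pics/top0.png

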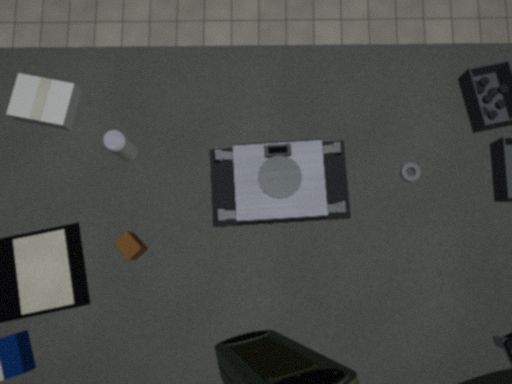

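View pics/side0.png

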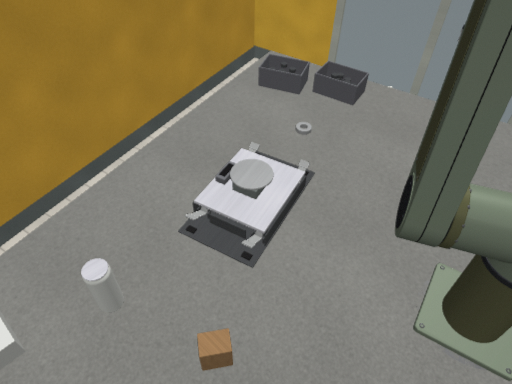

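The top view shows the plate at about cols 233–327, rows 140–220, lying on a dark mat. Grey tabs stick out at about (223,155), (332,148), (227,214) and (336,207). The can, carton and ring are well clear. Next I measure the plate corners and tabs.

```bash
cat > h.py <<'E'
import numpy as np,cv2
from cell import *
def cast(n,u,v,z):
    p=camera_params(n);R=p['R'];c=-R.T@p['t']
    d=R.T@np.linalg.inv(p['K'])@np.array([u,v,1.]); return c+d*(z-c[2])/d[2]
def proj(n,X):
    p=camera_params(n);c=p['K']@(p['R']@np.array(X)+p['t']);return c[:2]/c[2]
E
python3 - <<'E'
from h import *
im=cv2.imread('pics/top0.png'); 
g=cv2.cvtColor(im,cv2.COLOR_BGR2GRAY)
print(g[180,200:360:4]); print(g[155,205:350:3]);print(g[130:230:3,300])
crop=im[125:240,195:365]; cv2.imwrite('pics/topc.png',cv2.resize(crop,None,fx=4.7,fy=4.7,interpolation=cv2.INTER_NEAREST))
for th in(125,135,145):
    m=((g>th)*255).astype(np.uint8); m[:,:215]=0;m[:,345:]=0;m[:120]=0;m[240:]=0
    m=cv2.morphologyEx(m,cv2.MORPH_CLOSE,np.ones((5,5)));m=cv2.morphologyEx(m,cv2.MORPH_OPEN,np.ones((25,25)))
    c=max(cv2.findContours(m,0,2)[0],key=cv2.contourArea)
    r=cv2.minAreaRect(c);b=cv2.boxPoints(r)
    W=np.array([cast('top',u,v,.058) for u,v in b])
    print(th,b.round(1).tolist(),W.round(4).tolist(),np.linalg.norm(np.diff(W,axis=0),axis=1),W.mean(0))
E
```

```text
[ 74  76  78  41  36  38  42  40  42 134 132 130 130 131 132 110 109 102
 107 102 106 104 107 104 105 107 139 136 137 135 134 120  37  36  37  31
  36  69  77  74]
[ 75  67  44  45 106 108 111 112 105 107 136 137 134 134 139 135 134 136
 134 132  74  60  59  66  76  82  68  55  72 134 140 143 142 141 141 138
 139 140 141 119  41  39  37  32  32  37  43  72  70]
[ 73  74  72  69 125 135 142 136 140 143 136 141 135 126 117 106 103 112
 120 129 139 139 136 138 136 134 131 139 135  79  30  72  79  79]
125 [[298.0, 186.0], [324.0, 186.0], [324.0, 214.0], [298.0, 214.0]] [[0.5552, -0.0779, 0.058], [0.5549, -0.1452, 0.058], [0.482, -0.1436, 0.058], [0.4822, -0.0769, 0.058]] [0.06731047 0.07286929 0.06667416] [ 0.51857304 -0.11093427  0.058     ]Traceback (most recent call last):
  File "<stdin>", line 9, in <module>
ValueError: max() iterable argument is empty
```

View pics/topc.png

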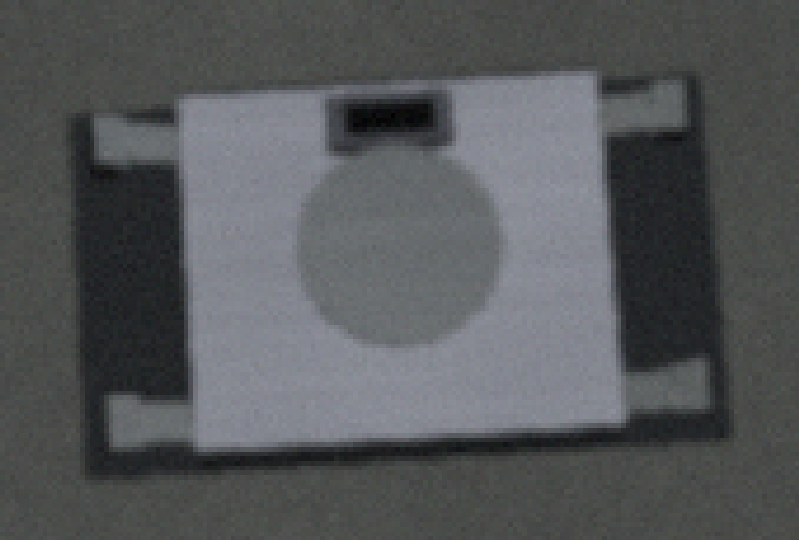

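The crop shows the plate corners clearly, at about (180,96), (598,72), (625,424) and (192,452) in crop pixels. All four shims are standing.

```bash
python3 - <<'E'
from h import *
im=cv2.imread('pics/top0.png'); g=cv2.GaussianBlur(cv2.cvtColor(im,cv2.COLOR_BGR2GRAY),(3,3),0)
m=((g>95)*255).astype(np.uint8)
m[:,:230]=0;m[:,330:]=0;m[:130]=0;m[230:]=0   # rough
mm=((g>120)*255).astype(np.uint8);mm[:,:215]=0;mm[:,345:]=0;mm[:130]=0;mm[230:]=0
c=np.vstack([k for k in cv2.findContours(mm,0,1)[0] if cv2.contourArea(k)>100])
r=cv2.minAreaRect(c);b=cv2.boxPoints(r);h=cv2.convexHull(c);print(b.round(1).tolist())
# line fits in image with subpixel thresholds
def edge(vals,th):
    i=np.where((vals[:-1]<th)&(vals[1:]>=th))[0]
    return [k+(th-vals[k])/(vals[k+1]-vals[k]) for k in i]
gf=g.astype(float)
def fit(pts):
    vx,vy,x,y=cv2.fitLine(np.float32(pts),cv2.DIST_HUBER,0,.01,.01).ravel();return np.cross([x,y,1],[x+vx,y+vy,1])
L=fit([(225+edge(gf[v,225:245],87)[0],v) for v in range(166,204)])
Rr=fit([(335-edge(gf[v,335:310:-1],87)[0],v) for v in range(162,198)])
N=fit([(u,228-edge(gf[228:205:-1,u],107)[0]) for u in range(242,320)])
F=fit([(u,130+edge(gf[130:150,u],105)[0]) for u in list(range(240,260))+list(range(296,318))])
P={}
for n,a,bb in(('NL',N,L),('NR',N,Rr),('FL',F,L),('FR',F,Rr)):
    x=np.cross(a,bb);x=x[:2]/x[2];P[n]=cast('top',*x,.058);print(n,x.round(1),P[n].round(4))
print({k:round(float(np.linalg.norm(P[k[:2]]-P[k[2:]])),4) for k in('NLNR','FLFR','NLFL','NRFR')})
c=sum(P.values())/4
y=(P['NL']-P['NR']+P['FL']-P['FR']);y/=np.linalg.norm(y)
x=(P['FL']-P['NL']+P['FR']-P['NR']);x/=np.linalg.norm(x)
yawx=np.arctan2(x[1],x[0]);yawy=np.arctan2(-y[0],y[1]);print('c',c,'yaw',yawx,yawy)
yaw=(yawx+yawy)/2
ex=np.array([np.cos(yaw),np.sin(yaw),0]);ey=np.array([-ex[1],ex[0],0])
for n in P:
    sx=1 if n[0]=='F' else -1; sy=1 if n[1]=='L' else -1
    p=c+ex*sx*.08+ey*sy*.095; t=c+ex*sx*.08+ey*sy*(.118+.040);t[2]=.044
    print(n,'press',p.round(4),'top px',proj('top',p).round(1),'side px',proj('side',p).round(1),'tab',t.round(4),proj('top',t).round(1),proj('side',t).round(1), 'reach',np.hypot(*p[:2]).round(3),np.hypot(*t[:2]).round(3))
# tab corners by rays
for n,(u,v) in dict(NL=(110,395),NLb=(110,447),NR=(712,360),NRb=(712,410),FL=(95,115),FLb=(95,165),FR=(688,80),FRb=(688,130)).items():
    q=cast('top',195+u/4.7,125+v/4.7,.049); print(n,q.round(4),((q-c)@ex).round(4),((q-c)@ey).round(4))
E
```

```text
[[231.39999389648438, 146.1999969482422], [321.79998779296875, 140.39999389648438], [326.6000061035156, 214.0], [236.1999969482422, 219.8000030517578]]
NL [235.9 220. ] [0.4675 0.0828 0.058 ]
NR [327.6 214.3] [ 0.4812 -0.1527  0.058 ]
FL [232.  145.4] [0.6645 0.0943 0.058 ]
FR [321.5 139.7] [ 0.6785 -0.1415  0.058 ]
{'NLNR': 0.2359, 'FLFR': 0.2362, 'NLFL': 0.1974, 'NRFR': 0.1976}
c [ 0.57292474 -0.02927287  0.058     ] yaw 0.05791015725975534 0.05897935128797734
NL press [0.4875 0.0609 0.058 ] top px [244.4 212.2] side px [261.1 221.4] tab [0.4838 0.1238 0.044 ] [220.6 214.2] [247.9 243.6] reach 0.491 0.499
NR press [ 0.4986 -0.1288  0.058 ] top px [318.1 207.6] side px [295.  173.6] tab [ 0.5023 -0.1917  0.044 ] [341.7 206.7] [304.2 163.8] reach 0.515 0.538
FL press [0.6472 0.0702 0.058 ] top px [241.1 151.7] side px [205.2 196.8] tab [0.6436 0.1331 0.044 ] [217.8 154.4] [191.  217.1] reach 0.651 0.657
FR press [ 0.6583 -0.1194  0.058 ] top px [313.3 147.2] side px [243.4 154. ] tab [ 0.662  -0.1823  0.044 ] [336.5 147. ] [254.3 145.4] reach 0.669 0.687
NL [0.4969 0.1291 0.049 ] -0.0667 0.1625
NLb [0.468  0.1287 0.049 ] -0.0955 0.1638
NR [ 0.5151 -0.2036  0.049 ] -0.0679 -0.1707
NRb [ 0.4873 -0.2028  0.049 ] -0.0956 -0.1682
FL [0.6559 0.1397 0.049 ] 0.0927 0.1638
FLb [0.627  0.1393 0.049 ] 0.0639 0.1651
FR [ 0.6742 -0.1949  0.049 ] 0.0915 -0.1713
FRb [ 0.6453 -0.1941  0.049 ] 0.0627 -0.1688
```

Request:
{"api": "arm_command", "payload": {
  "commands": [
    [[0, 0, 0], -0.18, 0],
    [[0, 0, 0], -0.18, 0],
    [[0, 0, 0], -0.18, 0],
    [[0, 0, 0], -0.18, 0],
    [[0, 0, 0], -0.18, 0],
    [[0, 0, 0], -0.18, 0],
    [[0, 0, 0], -0.17, 0],
    [[0, 0, 0], 0, 0]
  ],
  "grip_force": 10
}}

```text
time: 1.1
tcp_pos: [0.212, -0.529, 0.1617]
tcp_rot: [-3.129, 0.002, 0.099]
wrist_force: [0.0, 0.1, -0.1]
gripper_width: 0.0177
```

```bash
cat >> h.py <<'E'
from scipy.spatial.transform import Rotation as Ro
C=np.array([.5729,-.0293,0]);YAW=.0584
def plate(px,py,z):
    c,s=np.cos(YAW),np.sin(YAW);return C+np.array([c*px-s*py,s*px+c*py,z])
def go(px,py,z):
    s=read_state();R=Ro.from_euler('xyz',s['tcp_rot']).as_matrix()
    print('tool delta',(R.T@(plate(px,py,z)-s['tcp_pos'])).round(4),'roll',round(float(s['tcp_rot'][2]-YAW),3),'tcp',s['tcp_pos'].round(4),s['tcp_rot'].round(4),'F',s['wrist_force'].round(2),'t',s['time'],'q6',s['q'][5].round(2))
E
python3 -c "
from h import *
go(-.08,-.095,.1)"
```

```text
tool delta [ 0.3247 -0.3692  0.066 ] roll 0.04 tcp [ 0.212  -0.529   0.1617] [-3.1287e+00  1.6000e-03  9.8700e-02] F [ 0.04  0.1  -0.11] t 1.1 q6 -1.44
```

Request:
{"api": "arm_command", "payload": {
  "commands": [
    [[0.0325, -0.037, 0], 0.04, 0],
    [[0.0325, -0.037, 0], 0, 0],
    [[0.0325, -0.037, 0], 0, 0],
    [[0.0325, -0.037, 0], 0, 0],
    [[0.0325, -0.037, 0], 0, 0],
    [[0.0325, -0.037, 0], 0, 0],
    [[0.0325, -0.037, 0], 0, 0],
    [[0.0325, -0.037, 0], 0, 0],
    [[0, 0, 0], 0, 0]
  ]
}}

```text
time: 2.22
tcp_pos: [0.4631, -0.2109, 0.1632]
tcp_rot: [-3.127, 0.002, 0.025]
wrist_force: [-0.7, -0.0, 0.6]
gripper_width: 0.0006
```

```bash
python3 -c "
from h import *
go(-.08,-.095,.08)"
```

```text
tool delta [ 0.0378 -0.08    0.0843] roll -0.033 tcp [ 0.4631 -0.2109  0.1632] [-3.1273e+00  2.4000e-03  2.5100e-02] F [-0.67 -0.02  0.58] t 2.225 q6 -0.63
```

Request:
{"api": "arm_command", "payload": {
  "commands": [
    [[0.02, -0.04, 0], -0.03, 0],
    [[0.018, -0.04, 0.03], 0, 0],
    [[0, 0, 0.045], 0, 0],
    [[0, 0, 0], 0, 0]
  ]
}}

```text
time: 2.72
tcp_pos: [0.4979, -0.1303, 0.0883]
tcp_rot: [-3.131, 0.002, 0.045]
wrist_force: [-0.4, 0.6, -0.9]
gripper_width: 0.0007
```

```bash
python3 -c "
from h import *
go(-.08,-.095,.058)"
```

```text
tool delta [ 0.0008 -0.0012  0.0303] roll -0.014 tcp [ 0.4979 -0.1303  0.0883] [-3.1306e+00  1.7000e-03  4.4600e-02] F [-0.42  0.64 -0.87] t 2.725 q6 -0.48
```

Request:
{"api": "arm_command", "payload": {
  "commands": [
    [[0.001, -0.001, 0.02], -0.014, 0],
    [[0, 0, 0.006], 0, 0],
    [[0, 0, 0], 0, 0]
  ]
}}

```text
time: 3.1
tcp_pos: [0.5012, -0.1335, 0.0665]
tcp_rot: [-3.135, -0.004, 0.052]
wrist_force: [0.5, -0.2, -0.8]
gripper_width: 0.0008
```

Request:
{"api": "arm_command", "payload": {
  "commands": [
    [[0, 0, 0.002], 0, 0]
  ]
}}

```text
time: 3.22
tcp_pos: [0.5024, -0.1346, 0.0661]
tcp_rot: [-3.136, -0.007, 0.051]
wrist_force: [-0.0, -0.1, 0.5]
gripper_width: 0.0005
```

Request:
{"api": "arm_command", "payload": {
  "commands": [
    [[0, 0, 0.002], 0, 0]
  ]
}}

```text
time: 3.35
tcp_pos: [0.5031, -0.1352, 0.065]
tcp_rot: [-3.137, -0.008, 0.05]
wrist_force: [0.7, -0.1, -0.6]
gripper_width: 0.0005
```

Request:
{"api": "arm_command", "payload": {
  "commands": [
    [[0, 0, 0.002], 0, 0]
  ]
}}

```text
time: 3.48
tcp_pos: [0.5035, -0.1354, 0.0635]
tcp_rot: [-3.137, -0.009, 0.05]
wrist_force: [-0.4, 0.4, -0.3]
gripper_width: 0.0009
```

Request:
{"api": "arm_command", "payload": {
  "commands": [
    [[-0.005, -0.006, 0], 0, 0],
    [[0, 0, 0.001], 0, 0]
  ]
}}

```text
time: 3.72
tcp_pos: [0.4977, -0.129, 0.0623]
tcp_rot: [-3.137, -0.009, 0.05]
wrist_force: [0.3, 0.9, -0.0]
gripper_width: 0.0006
```

```bash
python3 -c "
from h import *
go(-.08,-.095,.058)"
```

```text
tool delta [ 0.0008 -0.0002  0.0043] roll -0.008 tcp [ 0.4977 -0.129   0.0623] [-3.1372 -0.009   0.0503] F [ 0.3   0.92 -0.  ] t 3.725 q6 -0.48
```

Request:
{"api": "arm_command", "payload": {
  "commands": [
    [[0, 0, 0.003], 0, 0]
  ]
}}

```text
time: 3.85
tcp_pos: [0.4979, -0.1289, 0.0594]
tcp_rot: [-3.137, -0.009, 0.051]
wrist_force: [-0.4, 0.0, 0.3]
gripper_width: 0.0006
```

Request:
{"api": "arm_command", "payload": {
  "commands": [
    [[0, 0, 0.002], 0, 0]
  ]
}}

```text
time: 3.98
tcp_pos: [0.4977, -0.1288, 0.0571]
tcp_rot: [-3.137, -0.009, 0.051]
wrist_force: [0.2, 0.4, 0.5]
gripper_width: 0.0007
```

Request:
{"api": "arm_command", "payload": {
  "commands": [
    [[0, 0, 0.002], 0, 0]
  ]
}}

```text
time: 4.1
tcp_pos: [0.4977, -0.1288, 0.0549]
tcp_rot: [-3.137, -0.009, 0.051]
wrist_force: [-0.8, 0.4, -0.6]
gripper_width: 0.0006
```

Request:
{"api": "arm_command", "payload": {
  "commands": [
    [[0, 0, 0.002], 0, 0]
  ]
}}

```text
time: 4.22
tcp_pos: [0.4978, -0.1288, 0.0527]
tcp_rot: [-3.137, -0.009, 0.051]
wrist_force: [-0.1, 0.4, -0.8]
gripper_width: 0.0004
```

```bash
python3 - <<'E'
from h import *
for n in('top','side'):
    im=read_camera(n)[:,:,::-1]
    c=im[110:250,190:370] if n=='top' else im[110:280,160:340]
    cv2.imwrite(f'pics/{n}1.png',cv2.resize(c,None,fx=3.3,fy=3.3,interpolation=cv2.INTER_CUBIC))
go(-.08,-.095,.058)
E
```

```text
tool delta [ 0.0011  0.0002 -0.0055] roll -0.008 tcp [ 0.4975 -0.1287  0.0525] [-3.1369 -0.0084  0.0507] F [-0.87 -0.46  0.52] t 4.325 q6 -0.48
```

View pics/side1.png

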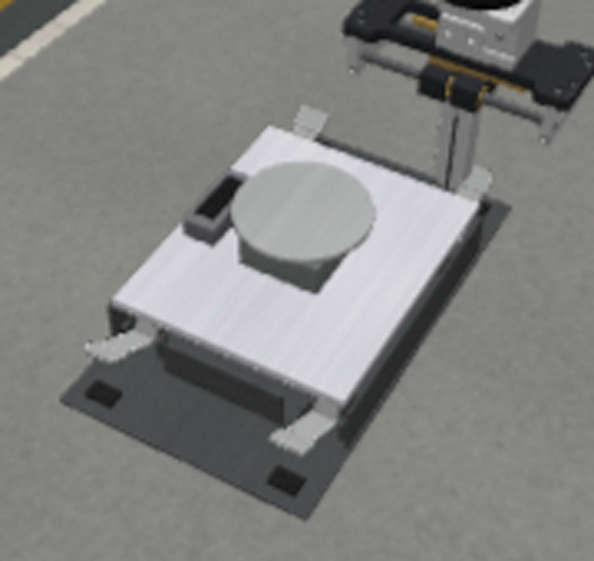

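View pics/top1.png

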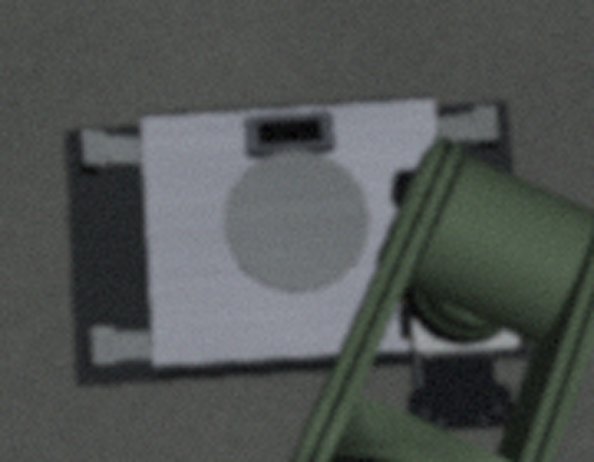

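```bash
python3 - <<'E'
from h import *
for n,(a,b) in dict(NL=(-.1,.118),NR=(-.1,-.118),FL=(.1,.118),FR=(.1,-.118)).items():
    p=proj('side',plate(a,b,.058)); print(n,p.round(1),((p-[160,110])*3.3).round(0))
s=read_state(); print(((proj('side',s['tcp_pos'])-[160,110])*3.3).round(), ((proj('top',s['tcp_pos'])-[190,110])*3.3).round())
for a in((305.5,172),(263.8,231.5),(194,202),(241.2,148.5)): print(cast('side',*a,.058).round(4))
E
```

```text
NL [263.9 231.3] [343. 400.]
NR [305.4 171.1] [480. 202.]
FL [193.3 199.8] [110. 296.]
FR [241.5 147.1] [269. 122.]
[446. 215.] [422. 324.]
[ 0.478  -0.1498  0.058 ]
[0.4661 0.0833 0.058 ]
[0.6597 0.0993 0.058 ]
[ 0.6768 -0.1357  0.058 ]
```

```bash
python3 - <<'E'
from h import *
im=read_camera('side')[:,:,::-1]
c=im[100:200,250:350]; cv2.imwrite('pics/s2.png',cv2.resize(c,None,fx=6,fy=6,interpolation=cv2.INTER_NEAREST))
print(cast('side',298.5,167.5,.058),cast('side',298.5,167.5,.0525))
E
```

```text
[ 0.50222939 -0.1551945   0.058     ] [ 0.50461952 -0.16076375  0.0525    ]
```

View pics/s2.png

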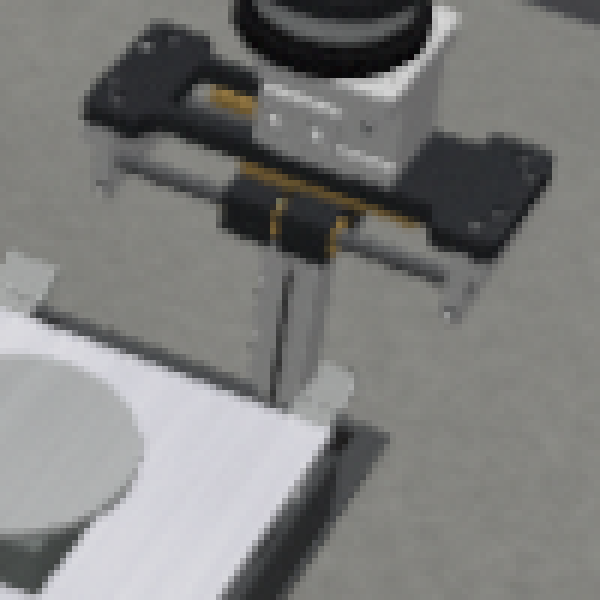

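```bash
python3 - <<'E'
from h import *
s=read_state();print(s['q'].round(3),s['tcp_pos'].round(4),s['wrist_force'].round(2),s['wrist_torque'].round(3),s['joint_efforts'].round(2),s['time'])
for z in(.15,.17,.19,.21):
    print(z,[cast('side',u,v,z)[:2].round(3) for u,v in((331.7,132.5),(275,112.5))],[cast('top',u,v,z)[:2].round(3) for u,v in((328,229),(313,167))])
im=read_camera('top')[:,:,::-1]
c=im[130:260,270:400]; cv2.imwrite('pics/t2.png',cv2.resize(np.clip(c*1.8,0,255).astype(np.uint8),None,fx=4.6,fy=4.6,interpolation=cv2.INTER_NEAREST))
E
```

```text
[-0.428  0.202  1.806  0.009  1.128 -0.482] [ 0.4976 -0.1287  0.0527] [ 0.02  0.49 -0.1 ] [-0.002 -0.083 -0.009] [ 0.000e+00 -3.311e+01 -2.441e+01  8.000e-02  2.000e-02  0.000e+00] 4.375
0.15 [array([ 0.453, -0.229]), array([ 0.623, -0.224])] [array([ 0.437, -0.142]), array([ 0.586, -0.109])]
0.17 [array([ 0.445, -0.203]), array([ 0.609, -0.199])] [array([ 0.435, -0.139]), array([ 0.582, -0.107])]
0.19 [array([ 0.437, -0.178]), array([ 0.595, -0.173])] [array([ 0.434, -0.137]), array([ 0.578, -0.105])]
0.21 [array([ 0.428, -0.152]), array([ 0.581, -0.148])] [array([ 0.433, -0.134]), array([ 0.574, -0.103])]
```

View pics/t2.png

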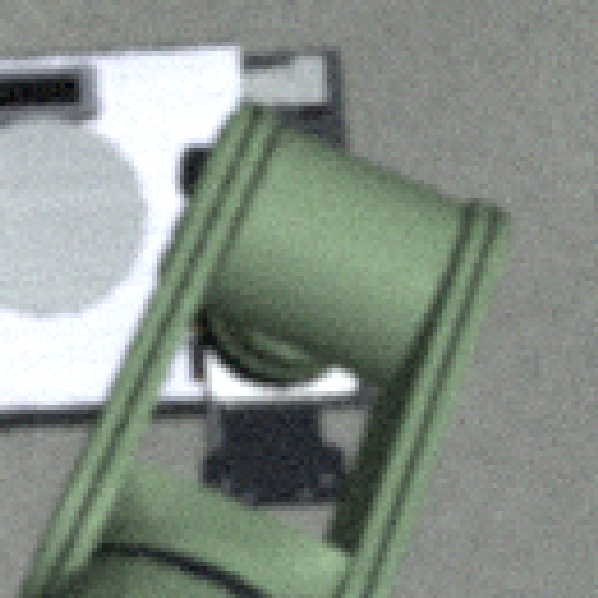

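```bash
python3 - <<'E'
from h import *
for z in(.06,.07,.075,.08,.085,.09,.1): print(z,cast('side',297,167.5,z).round(4), cast('side',297,141,z+.1).round(3), cast('top',329.8,227.8,z+.12).round(4))
E
```

```text
0.06 [ 0.5048 -0.1509  0.06  ] [ 0.507 -0.136  0.16 ] [ 0.4375 -0.1421  0.18  ]
0.07 [ 0.5004 -0.1408  0.07  ] [ 0.502 -0.125  0.17 ] [ 0.4367 -0.1408  0.19  ]
0.075 [ 0.4982 -0.1358  0.075 ] [ 0.5   -0.119  0.175] [ 0.4364 -0.1402  0.195 ]
0.08 [ 0.496  -0.1307  0.08  ] [ 0.497 -0.113  0.18 ] [ 0.436  -0.1395  0.2   ]
0.085 [ 0.4938 -0.1257  0.085 ] [ 0.494 -0.108  0.185] [ 0.4356 -0.1389  0.205 ]
0.09 [ 0.4916 -0.1206  0.09  ] [ 0.492 -0.102  0.19 ] [ 0.4353 -0.1382  0.21  ]
0.1 [ 0.4872 -0.1105  0.1   ] [ 0.487 -0.09   0.2  ] [ 0.4345 -0.137   0.22  ]
```

The side view is ambiguous. The fingertips end right at the plate's right edge line, near px (297,167), while the reported TCP projects about 8 px lower. I'll raise the tool and look again before trusting the z reading.

Request:
{"api": "arm_command", "payload": {
  "commands": [
    [[0, 0, -0.025], 0, 0],
    [[0, 0, -0.025], 0, 0],
    [[0, 0, 0], 0, 0]
  ]
}}

```text
time: 4.8
tcp_pos: [0.4971, -0.129, 0.1036]
tcp_rot: [-3.137, -0.008, 0.051]
wrist_force: [-0.2, -0.1, 0.6]
gripper_width: 0.0004
```

```bash
python3 - <<'E'
from h import *
s=read_state();print(s['tcp_pos'],s['tcp_rot'],s['q'].round(4)); print(proj('side',s['tcp_pos']))
im=read_camera('side')[:,:,::-1]
c=im[80:200,240:360]; cv2.imwrite('pics/s3.png',cv2.resize(c,None,fx=5,fy=5,interpolation=cv2.INTER_NEAREST))
E
```

```text
[ 0.49710329 -0.12901262  0.10360814] [-3.13684107 -0.0081852   0.05055179] [-0.4286  0.1361  1.7649  0.0085  1.2356 -0.4819]
[297.13512773 160.99702985]
```

View pics/s3.png

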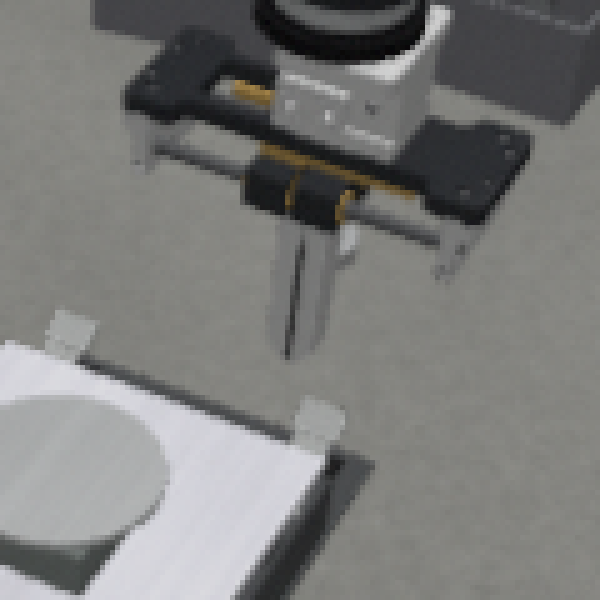

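```bash
python3 - <<'E'
from h import *
im=read_camera('top')[:,:,::-1]
c=im[130:260,270:400]; cv2.imwrite('pics/t3.png',cv2.resize(np.clip(c*1.8,0,255).astype(np.uint8),None,fx=4.6,fy=4.6,interpolation=cv2.INTER_NEAREST))
for z in(.104,.115,.12,.125,.13,.135,.14): print(z,cast('side',297.6,150.7,z).round(4))
E
```

```text
0.104 [ 0.5154 -0.1656  0.104 ]
0.115 [ 0.5101 -0.1535  0.115 ]
0.12 [ 0.5077 -0.148   0.12  ]
0.125 [ 0.5052 -0.1425  0.125 ]
0.13 [ 0.5028 -0.137   0.13  ]
0.135 [ 0.5004 -0.1315  0.135 ]
0.14 [ 0.498 -0.126  0.14 ]
```

View pics/t3.png

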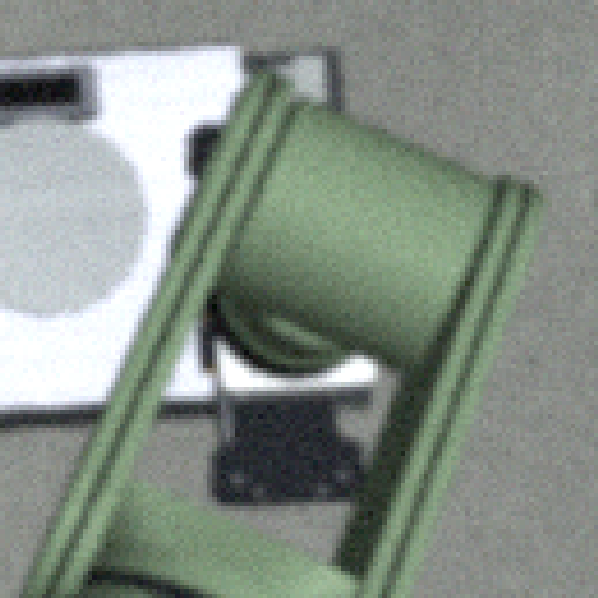

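```bash
python3 - <<'E'
from h import *
def tri(a,b):
    P=[camera_params(n)['K']@np.c_[camera_params(n)['R'],camera_params(n)['t']] for n in('top','side')]
    X=cv2.triangulatePoints(P[0],P[1],np.float64(a).reshape(2,1),np.float64(b).reshape(2,1)).ravel();X=X[:3]/X[3]
    print(X.round(4),(proj('top',X)-a).round(1),(proj('side',X)-b).round(1))
tri((332.4,227.8),(335.6,115)); tri((329.8,227.8),(331.7,132.5))
# outer-left(toward plate) near lower corner: t3 (213,498) ; s3 (485,220)?
tri((270+213/4.6,130+498/4.6),(240+485/5,80+210/5))
tri((270+363/4.6,130+498/4.6),(240+532/5,80+140/5))
E
```

```text
[ 0.4274 -0.137   0.2701] [0.5 1.6] [-2.2 -0.5]
[ 0.4302 -0.1382  0.22  ] [0.6 1.9] [-2.7 -0.7]
[ 0.4068 -0.1013  0.2803] [0.2 0.8] [-1.1 -0.3]
[ 0.4094 -0.1688  0.2755] [-0.1 -0.4] [0.6 0.1]
```

The tip now shows cleanly at px (297.6,150.5) against (297,161) projected. The gripper's brackets triangulate to the reported xy, so the fingertips really are about 30 mm higher than the z reading says. From here I'll use contact as the height reference.

Request:
{"api": "arm_command", "payload": {
  "commands": [
    [[0.001, 0, 0.025], 0, 0],
    [[0, 0, 0.024], 0, 0],
    [[0, 0, 0.004], 0, 0],
    [[0, 0, 0.004], 0, 0]
  ]
}}

```text
time: 5.4
tcp_pos: [0.4939, -0.1266, 0.0394]
tcp_rot: [-3.132, 0.001, 0.05]
wrist_force: [-0.2, 0.6, -0.4]
gripper_width: 0.0004
```

Request:
{"api": "arm_command", "payload": {
  "commands": [
    [[0, 0, 0.003], 0, 0]
  ]
}}

```text
time: 5.52
tcp_pos: [0.4939, -0.1266, 0.0364]
tcp_rot: [-3.132, 0.001, 0.05]
wrist_force: [-0.5, 0.4, -0.2]
gripper_width: 0.0005
```

Request:
{"api": "arm_command", "payload": {
  "commands": [
    [[0, 0, 0.003], 0, 0]
  ]
}}

```text
time: 5.65
tcp_pos: [0.4944, -0.1268, 0.0337]
tcp_rot: [-3.133, -0.0, 0.05]
wrist_force: [-0.1, -0.4, 0.4]
gripper_width: 0.0002
```

Request:
{"api": "arm_command", "payload": {
  "commands": [
    [[0, 0, 0.003], 0, 0]
  ]
}}

```text
time: 5.78
tcp_pos: [0.4949, -0.1269, 0.0311]
tcp_rot: [-3.133, -0.001, 0.05]
wrist_force: [-1.0, -0.7, -0.8]
gripper_width: 0.0003
```

```bash
python3 - <<'E'
from h import *
go(-.08,-.095,.058)
E
```

```text
tool delta [ 0.0036  0.0018 -0.027 ] roll -0.008 tcp [ 0.4949 -0.1269  0.0311] [-3.1332e+00 -1.2000e-03  5.0400e-02] F [-1.01 -0.67 -0.8 ] t 5.775 q6 -0.48
```

```bash
python3 - <<'E'
from h import *
im=read_camera('side')[:,:,::-1]
c=im[100:200,250:350]; cv2.imwrite('pics/s4.png',cv2.resize(c,None,fx=6,fy=6,interpolation=cv2.INTER_NEAREST))
print(proj('side',read_state()['tcp_pos']))
E
```

```text
[295.10508801 181.86967549]
```

View pics/s4.png

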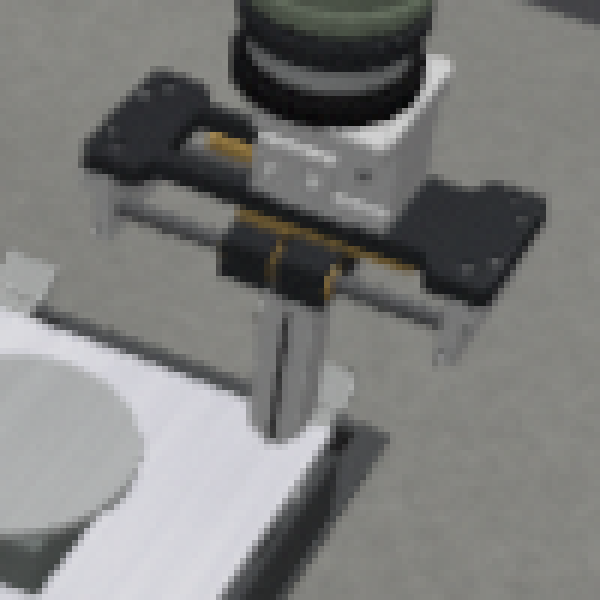

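The tip now shows in front of the plate at px (296,173), and the target corner projects to (295,173.6). So it is just above the right spot.

Request:
{"api": "arm_command", "payload": {
  "commands": [
    [[0.003, 0.001, 0.002], 0, 0]
  ]
}}

```text
time: 5.95
tcp_pos: [0.4979, -0.1277, 0.0289]
tcp_rot: [-3.133, -0.001, 0.05]
wrist_force: [0.5, -0.1, 1.0]
gripper_width: 0.0005
```

Request:
{"api": "arm_command", "payload": {
  "commands": [
    [[0, 0, 0.002], 0, 0]
  ]
}}

```text
time: 6.08
tcp_pos: [0.4984, -0.1279, 0.027]
tcp_rot: [-3.134, -0.002, 0.05]
wrist_force: [0.8, -0.3, 0.3]
gripper_width: 0.0005
```

Request:
{"api": "arm_command", "payload": {
  "commands": [
    [[0, 0, 0.002], 0, 0]
  ]
}}

```text
time: 6.2
tcp_pos: [0.4985, -0.1279, 0.0249]
tcp_rot: [-3.134, -0.002, 0.05]
wrist_force: [0.2, 0.4, -0.3]
gripper_width: 0.0002
```

Request:
{"api": "arm_command", "payload": {
  "commands": [
    [[0, 0, 0.002], 0, 0]
  ]
}}

```text
time: 6.32
tcp_pos: [0.4985, -0.128, 0.0228]
tcp_rot: [-3.134, -0.002, 0.051]
wrist_force: [-0.2, 0.1, 0.3]
gripper_width: 0.0007
```

Request:
{"api": "arm_command", "payload": {
  "commands": [
    [[0, 0, 0.002], 0, 0]
  ]
}}

```text
time: 6.45
tcp_pos: [0.4985, -0.1279, 0.0211]
tcp_rot: [-3.134, -0.002, 0.05]
wrist_force: [-3.5, 1.5, 13.6]
gripper_width: 0.0005
```

Request:
{"api": "arm_command", "payload": {
  "commands": [
    [[0, 0, 0.002], 0, 0]
  ]
}}

```text
time: 6.58
tcp_pos: [0.4985, -0.128, 0.021]
tcp_rot: [-3.133, -0.001, 0.051]
wrist_force: [-6.4, 2.5, 21.0]
gripper_width: 0.0004
```

```bash
python3 - <<'E'
from h import *
s=read_state();print(s['joint_efforts'].round(2),s['wrist_torque'].round(3),s['q'].round(4),proj('side',s['tcp_pos']))
im=read_camera('side')[:,:,::-1]
c=im[100:200,250:350]; cv2.imwrite('pics/s5.png',cv2.resize(c,None,fx=6,fy=6,interpolation=cv2.INTER_NEAREST))
E
```

```text
[ -0.41 -25.59 -20.16   0.21  -2.5   -0.  ] [0.487 1.377 0.015] [-0.4253  0.2565  1.8164  0.0087  1.0719 -0.4802] [293.73942035 183.58355662]
```

View pics/s5.png

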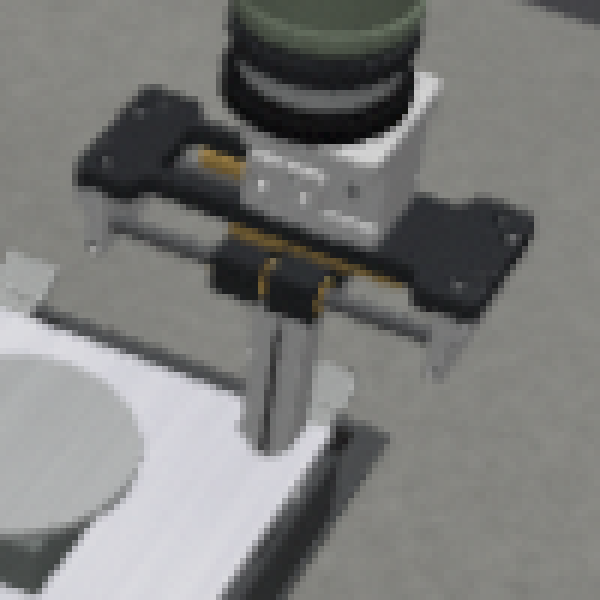

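Tip at (294.7,175.3). Contact came at reported z≈0.021, going straight to 14 N and then 21 N within under 1 mm, so near-right is firm. The z offset is about 37 mm. Next is near-left.

Request:
{"api": "arm_command", "payload": {
  "commands": [
    [[0, 0, -0.02], 0, 0],
    [[0, 0, -0.025], 0, 0],
    [[0, -0.04, 0], 0, 0],
    [[0, -0.05, 0], 0, 0],
    [[0, -0.05, 0], 0, 0],
    [[0, -0.04, 0], 0, 0],
    [[0, 0, 0], 0, 0]
  ]
}}

```text
time: 7.5
tcp_pos: [0.4907, 0.0553, 0.0701]
tcp_rot: [-3.134, -0.005, 0.048]
wrist_force: [0.7, -0.5, 0.2]
gripper_width: 0.0003
```

```bash
python3 - <<'E'
from h import *
print(cast('side',294.7,175.3,.058))
go(-.08,.095,.022)
E
```

```text
[ 0.49622501 -0.12252695  0.058     ]
tool delta [-0.0032 -0.0054  0.0482] roll -0.011 tcp [0.4907 0.0553 0.0701] [-3.1342 -0.0047  0.0479] F [ 0.71 -0.52  0.19] t 7.5 q6 -0.12
```

Request:
{"api": "arm_command", "payload": {
  "commands": [
    [[-0.003, -0.005, 0.015], 0, 0],
    [[0, 0, 0.012], 0, 0],
    [[0, 0, 0.003], 0, 0],
    [[0, 0, 0], 0, 0]
  ]
}}

```text
time: 8.0
tcp_pos: [0.4867, 0.0577, 0.0368]
tcp_rot: [-3.135, -0.002, 0.044]
wrist_force: [1.4, 0.4, -0.8]
gripper_width: 0.0004
```

Request:
{"api": "arm_command", "payload": {
  "commands": [
    [[0, 0, 0.003], 0, 0]
  ]
}}

```text
time: 8.12
tcp_pos: [0.4872, 0.0572, 0.0339]
tcp_rot: [-3.135, -0.003, 0.044]
wrist_force: [0.2, -0.8, 0.5]
gripper_width: 0.0005
```

Request:
{"api": "arm_command", "payload": {
  "commands": [
    [[0, 0, 0.003], 0, 0]
  ]
}}

```text
time: 8.25
tcp_pos: [0.4876, 0.0569, 0.031]
tcp_rot: [-3.135, -0.004, 0.043]
wrist_force: [-0.1, -0.6, 0.1]
gripper_width: 0.0005
```

Request:
{"api": "arm_command", "payload": {
  "commands": [
    [[0, 0, 0.002], 0, 0]
  ]
}}

```text
time: 8.38
tcp_pos: [0.4877, 0.0569, 0.0289]
tcp_rot: [-3.135, -0.004, 0.043]
wrist_force: [-0.2, 0.1, 0.2]
gripper_width: 0.0008
```

Request:
{"api": "arm_command", "payload": {
  "commands": [
    [[0, 0, 0.002], 0, 0]
  ]
}}

```text
time: 8.5
tcp_pos: [0.4879, 0.0569, 0.027]
tcp_rot: [-3.135, -0.004, 0.043]
wrist_force: [-0.2, 0.5, 0.5]
gripper_width: 0.0009
```

Request:
{"api": "arm_command", "payload": {
  "commands": [
    [[0, -0.003, 0.002], 0, 0]
  ]
}}

```text
time: 8.62
tcp_pos: [0.4879, 0.0599, 0.0249]
tcp_rot: [-3.135, -0.004, 0.043]
wrist_force: [-0.1, -0.2, 0.6]
gripper_width: 0.0002
```

Request:
{"api": "arm_command", "payload": {
  "commands": [
    [[0, 0, 0.002], 0, 0]
  ]
}}

```text
time: 8.75
tcp_pos: [0.4879, 0.0602, 0.0228]
tcp_rot: [-3.135, -0.005, 0.043]
wrist_force: [-0.9, 0.6, 0.1]
gripper_width: 0.0004
```

Request:
{"api": "arm_command", "payload": {
  "commands": [
    [[0, 0, 0.0015], 0, 0]
  ]
}}

```text
time: 8.88
tcp_pos: [0.4879, 0.0604, 0.0212]
tcp_rot: [-3.135, -0.005, 0.043]
wrist_force: [0.1, 0.4, -0.3]
gripper_width: -0.0
```

Request:
{"api": "arm_command", "payload": {
  "commands": [
    [[0, 0, 0.0015], 0, 0]
  ]
}}

```text
time: 9.0
tcp_pos: [0.4879, 0.0604, 0.021]
tcp_rot: [-3.135, -0.004, 0.044]
wrist_force: [-5.7, 0.7, 16.8]
gripper_width: 0.0005
```

Request:
{"api": "arm_command", "payload": {
  "commands": [
    [[0, 0, 0.0015], 0, 0]
  ]
}}

```text
time: 9.12
tcp_pos: [0.4879, 0.0603, 0.021]
tcp_rot: [-3.136, -0.003, 0.044]
wrist_force: [-5.3, 0.2, 12.4]
gripper_width: 0.0005
```

Near-left is also firm: contact at 0.021, 17 N at once. Next is far-left.

Request:
{"api": "arm_command", "payload": {
  "commands": [
    [[0, 0, -0.02], 0, 0],
    [[0, 0, -0.02], -0.014, 0],
    [[0.04, 0, 0], 0, 0],
    [[0.045, 0, 0], 0, 0],
    [[0.04, 0, 0], 0, 0],
    [[0.02, 0, 0], 0, 0],
    [[0, 0, 0], 0, 0]
  ]
}}

```text
time: 10.0
tcp_pos: [0.6361, 0.0689, 0.0625]
tcp_rot: [-3.136, -0.004, 0.059]
wrist_force: [0.2, 0.3, -0.2]
gripper_width: 0.0002
```

```bash
python3 - <<'E'
from h import *
go(.08,.095,.022)
E
```

```text
tool delta [ 0.011  -0.0004  0.0405] roll 0.0 tcp [0.6361 0.0689 0.0625] [-3.1359 -0.0036  0.0587] F [ 0.2   0.33 -0.16] t 10.0 q6 -0.09
```

Request:
{"api": "arm_command", "payload": {
  "commands": [
    [[0.011, 0, 0.012], 0, 0],
    [[0, 0, 0.012], 0, 0],
    [[0, 0, 0.003], 0, 0],
    [[0, 0, 0.002], 0, 0]
  ]
}}

```text
time: 10.5
tcp_pos: [0.644, 0.0698, 0.0301]
tcp_rot: [-3.136, 0.001, 0.059]
wrist_force: [-1.3, -0.3, 0.2]
gripper_width: 0.0003
```

Request:
{"api": "arm_command", "payload": {
  "commands": [
    [[0, 0, 0.003], 0, 0]
  ]
}}

```text
time: 10.62
tcp_pos: [0.6438, 0.0699, 0.027]
tcp_rot: [-3.136, 0.001, 0.059]
wrist_force: [0.0, 0.2, 0.7]
gripper_width: 0.0007
```

Request:
{"api": "arm_command", "payload": {
  "commands": [
    [[0, 0, 0.002], 0, 0]
  ]
}}

```text
time: 10.75
tcp_pos: [0.6437, 0.0699, 0.025]
tcp_rot: [-3.136, 0.001, 0.059]
wrist_force: [-0.5, -1.3, 0.1]
gripper_width: 0.0005
```

Request:
{"api": "arm_command", "payload": {
  "commands": [
    [[0, 0, 0.002], 0, 0]
  ]
}}

```text
time: 10.88
tcp_pos: [0.6439, 0.0699, 0.0232]
tcp_rot: [-3.136, 0.0, 0.059]
wrist_force: [0.4, 0.3, -0.3]
gripper_width: 0.0003
```

Request:
{"api": "arm_command", "payload": {
  "commands": [
    [[0, 0, 0.0015], 0, 0]
  ]
}}

```text
time: 11.0
tcp_pos: [0.6441, 0.0699, 0.0218]
tcp_rot: [-3.136, 0.0, 0.059]
wrist_force: [0.3, 0.3, -0.0]
gripper_width: 0.0004
```

Request:
{"api": "arm_command", "payload": {
  "commands": [
    [[0.003, 0, 0.0015], 0, 0]
  ]
}}

```text
time: 11.12
tcp_pos: [0.647, 0.0701, 0.0204]
tcp_rot: [-3.136, 0.0, 0.059]
wrist_force: [-1.0, -0.1, 1.8]
gripper_width: 0.0004
```

Request:
{"api": "arm_command", "payload": {
  "commands": [
    [[0, 0, 0.0015], 0, 0]
  ]
}}

```text
time: 11.25
tcp_pos: [0.6476, 0.0702, 0.0192]
tcp_rot: [-3.136, -0.001, 0.059]
wrist_force: [-0.5, 0.3, 1.3]
gripper_width: 0.0006
```

Request:
{"api": "arm_command", "payload": {
  "commands": [
    [[0, 0, 0.0015], 0, 0]
  ]
}}

```text
time: 11.38
tcp_pos: [0.6477, 0.0702, 0.018]
tcp_rot: [-3.136, -0.001, 0.059]
wrist_force: [-0.9, -0.4, 1.0]
gripper_width: 0.0007
```

Request:
{"api": "arm_command", "payload": {
  "commands": [
    [[0, 0, 0.0015], 0, 0]
  ]
}}

```text
time: 11.5
tcp_pos: [0.6478, 0.0702, 0.0173]
tcp_rot: [-3.136, -0.001, 0.059]
wrist_force: [-3.0, -0.5, 8.3]
gripper_width: 0.0009
```

Request:
{"api": "arm_command", "payload": {
  "commands": [
    [[0, 0, 0.0015], 0, 0]
  ]
}}

```text
time: 11.62
tcp_pos: [0.6478, 0.0702, 0.0172]
tcp_rot: [-3.136, -0.0, 0.059]
wrist_force: [-4.3, -0.6, 10.7]
gripper_width: 0.0007
```

Request:
{"api": "arm_command", "payload": {
  "commands": [
    [[0, 0, 0.0015], 0, 0]
  ]
}}

```text
time: 11.75
tcp_pos: [0.6477, 0.0702, 0.0172]
tcp_rot: [-3.136, -0.0, 0.059]
wrist_force: [-4.3, -0.5, 9.3]
gripper_width: 0.0005
```

Far-left yields softly from 0.021 to a hard stop at 0.0172, about 4 mm at low force, so that is the rocking corner. I'll release it and go over its tab.

Request:
{"api": "arm_command", "payload": {
  "commands": [
    [[0, 0, -0.015], 0, 0],
    [[0, 0, -0.025], 0, 0],
    [[0, -0.03, 0], 0, 0],
    [[0, -0.03, 0], 0, 0],
    [[0, 0, 0], 0, 0]
  ]
}}

```text
time: 12.38
tcp_pos: [0.6466, 0.1304, 0.0619]
tcp_rot: [-3.136, -0.006, 0.058]
wrist_force: [-0.4, -0.3, -0.3]
gripper_width: 0.0008
```

```bash
python3 - <<'E'
from h import *
go(.08,.158,.007)
im=read_camera('side')[:,:,::-1]
c=im[130:250,140:260]; cv2.imwrite('pics/s6.png',cv2.resize(c,None,fx=5,fy=5,interpolation=cv2.INTER_NEAREST))
print((proj('side',plate(.08,.158,.044))-[140,130])*5)
E
```

```text
tool delta [-0.0032 -0.0026  0.0549] roll -0.001 tcp [0.6466 0.1304 0.0619] [-3.1364 -0.0057  0.0577] F [-0.44 -0.27 -0.27] t 12.375 q6 0.01
[255.27311844 435.55660622]
```

View pics/s6.png

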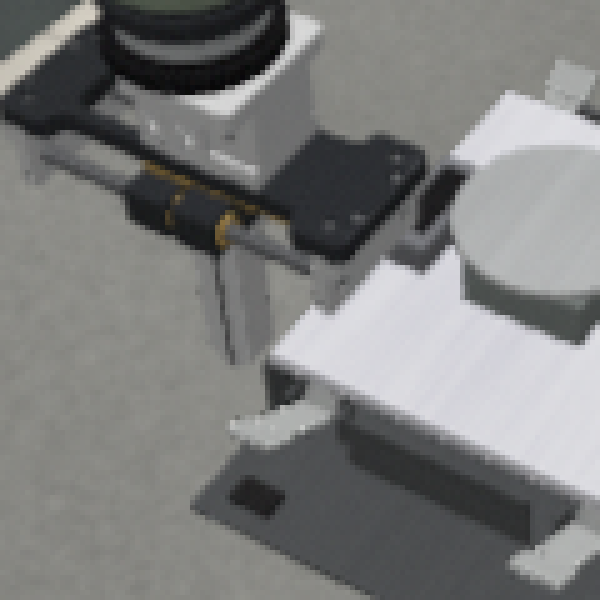

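The tip is at crop (235,360), right above the tab at about (258,428). Descending.

Request:
{"api": "arm_command", "payload": {
  "commands": [
    [[-0.003, -0.003, 0.015], 0, 0],
    [[0, 0, 0.015], 0, 0],
    [[0, 0, 0.008], 0, 0],
    [[0, 0, 0], 0, 0]
  ]
}}

```text
time: 12.92
tcp_pos: [0.6422, 0.1288, 0.0191]
tcp_rot: [-3.138, -0.002, 0.053]
wrist_force: [0.4, 0.7, -0.4]
gripper_width: 0.0003
```

Request:
{"api": "arm_command", "payload": {
  "commands": [
    [[0, 0, 0.004], 0, 0]
  ]
}}

```text
time: 13.05
tcp_pos: [0.6427, 0.1286, 0.0152]
tcp_rot: [-3.138, -0.003, 0.053]
wrist_force: [-0.4, 0.1, -1.5]
gripper_width: 0.0001
```

Request:
{"api": "arm_command", "payload": {
  "commands": [
    [[0, 0, 0.003], 0, 0]
  ]
}}

```text
time: 13.18
tcp_pos: [0.6428, 0.1285, 0.0122]
tcp_rot: [-3.138, -0.003, 0.053]
wrist_force: [-0.5, -0.2, 0.5]
gripper_width: 0.0006
```

```bash
python3 - <<'E'
from h import *
go(.08,.158,.007)
E
```

```text
tool delta [ 0.0009 -0.0046  0.0053] roll -0.006 tcp [0.6428 0.1285 0.0122] [-3.1381e+00 -2.7000e-03  5.2800e-02] F [-0.53 -0.16  0.53] t 13.175 q6 0.01
```

Request:
{"api": "arm_command", "payload": {
  "commands": [
    [[0.001, -0.004, 0], 0, 0],
    [[0, -0.001, 0.003], 0, 0],
    [[0, -0.0006, 0.003], 0, 0]
  ]
}}

```text
time: 13.55
tcp_pos: [0.6447, 0.1347, 0.0073]
tcp_rot: [-3.138, -0.005, 0.053]
wrist_force: [-0.9, -0.0, 0.5]
gripper_width: 0.0004
```

Request:
{"api": "arm_command", "payload": {
  "commands": [
    [[0, -0.001, 0.003], 0, 0]
  ]
}}

```text
time: 13.68
tcp_pos: [0.6447, 0.136, 0.0042]
tcp_rot: [-3.138, -0.005, 0.053]
wrist_force: [-0.5, 0.1, 0.5]
gripper_width: 0.001
```

Request:
{"api": "arm_command", "payload": {
  "commands": [
    [[0, -0.001, 0.003], 0, 0]
  ]
}}

```text
time: 13.8
tcp_pos: [0.6446, 0.1373, 0.0011]
tcp_rot: [-3.138, -0.005, 0.053]
wrist_force: [-0.5, -0.0, 0.7]
gripper_width: 0.0006
```

Request:
{"api": "arm_command", "payload": {
  "commands": [
    [[0, -0.001, 0.003], 0, 0]
  ]
}}

```text
time: 13.92
tcp_pos: [0.6445, 0.1384, -0.0022]
tcp_rot: [-3.138, -0.005, 0.053]
wrist_force: [-0.2, 0.0, 1.0]
gripper_width: 0.0006
```

Request:
{"api": "arm_command", "payload": {
  "commands": [
    [[0, -0.001, 0.003], 0, 0]
  ]
}}

```text
time: 14.05
tcp_pos: [0.6444, 0.1394, -0.0055]
tcp_rot: [-3.138, -0.005, 0.053]
wrist_force: [0.3, -0.2, 0.7]
gripper_width: 0.0007
```

```bash
python3 - <<'E'
from h import *
go(.08,.163,-.025)
im=read_camera('side')[:,:,::-1]
c=im[130:250,140:260]; cv2.imwrite('pics/s7.png',cv2.resize(c,None,fx=5,fy=5,interpolation=cv2.INTER_NEAREST))
E
```

```text
tool delta [-0.0013  0.0013  0.0195] roll -0.005 tcp [ 0.6444  0.1394 -0.0055] [-3.1378 -0.005   0.0533] F [ 0.28 -0.23  0.71] t 14.05 q6 0.02
```

View pics/s7.png

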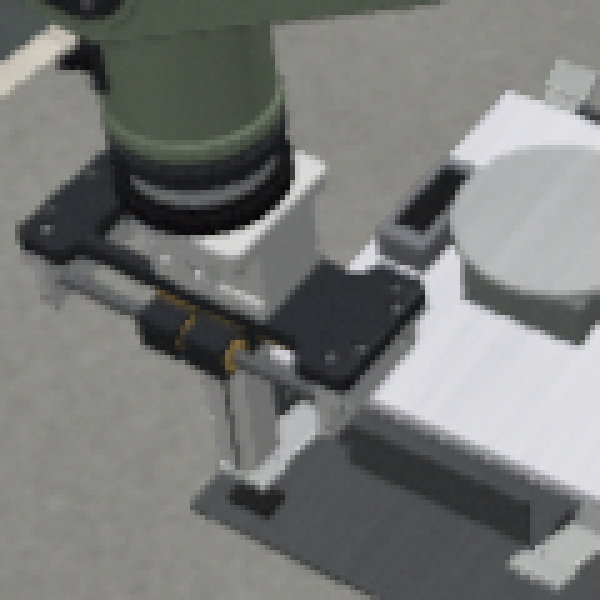

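The tab has swung down under the fingertips (tip at (245,465), on the tab). I keep pressing straight down.

Request:
{"api": "arm_command", "payload": {
  "commands": [
    [[0, 0, 0.003], 0, 0],
    [[0, 0, 0.003], 0, 0],
    [[0, 0, 0.003], 0, 0]
  ]
}}

```text
time: 14.48
tcp_pos: [0.6446, 0.1399, -0.0153]
tcp_rot: [-3.137, -0.005, 0.053]
wrist_force: [-0.5, 0.8, 1.0]
gripper_width: 0.0004
```

Request:
{"api": "arm_command", "payload": {
  "commands": [
    [[0, 0, 0.003], 0, 0],
    [[0, 0, 0.002], 0, 0]
  ]
}}

```text
time: 14.72
tcp_pos: [0.6447, 0.1401, -0.0207]
tcp_rot: [-3.137, -0.005, 0.053]
wrist_force: [-0.2, 1.3, 1.5]
gripper_width: 0.0005
```

Request:
{"api": "arm_command", "payload": {
  "commands": [
    [[0, 0, 0.002], 0, 0]
  ]
}}

```text
time: 14.85
tcp_pos: [0.6447, 0.14, -0.0228]
tcp_rot: [-3.137, -0.005, 0.053]
wrist_force: [-0.4, 0.7, 2.0]
gripper_width: 0.0004
```

Request:
{"api": "arm_command", "payload": {
  "commands": [
    [[0, 0, 0.002], 0, 0]
  ]
}}

```text
time: 14.98
tcp_pos: [0.6449, 0.1401, -0.0241]
tcp_rot: [-3.137, -0.005, 0.053]
wrist_force: [-3.1, 0.5, 9.6]
gripper_width: 0.0006
```

Request:
{"api": "arm_command", "payload": {
  "commands": [
    [[0, 0, 0.003], 0, 0],
    [[0, 0, 0.003], 0, 0]
  ]
}}

```text
time: 15.22
tcp_pos: [0.645, 0.1401, -0.0245]
tcp_rot: [-3.138, -0.004, 0.054]
wrist_force: [-7.5, -1.4, 17.5]
gripper_width: 0.0005
```

Request:
{"api": "arm_command", "payload": {
  "commands": [
    [[0, 0, -0.03], 0, 0],
    [[0, 0, -0.035], 0, 0],
    [[0, 0, -0.025], 0, 0],
    [[0, 0.03, 0], 0, 0],
    [[0, 0.033, 0], 0, 0],
    [[0, 0, 0], 0, 0]
  ]
}}

```text
time: 15.98
tcp_pos: [0.6478, 0.0742, 0.0678]
tcp_rot: [-3.141, -0.004, 0.055]
wrist_force: [0.2, 1.4, 0.3]
gripper_width: 0.0004
```

```bash
python3 - <<'E'
from h import *
go(.08,.095,.022)
im=read_camera('side')[:,:,::-1]
c=im[120:260,160:320]; cv2.imwrite('pics/s8.png',cv2.resize(c,None,fx=4.2,fy=4.2,interpolation=cv2.INTER_NEAREST))
E
```

```text
tool delta [-0.001   0.004   0.0458] roll -0.003 tcp [0.6478 0.0742 0.0678] [-3.1405 -0.004   0.0552] F [0.19 1.38 0.29] t 15.975 q6 -0.07
```

View pics/s8.png

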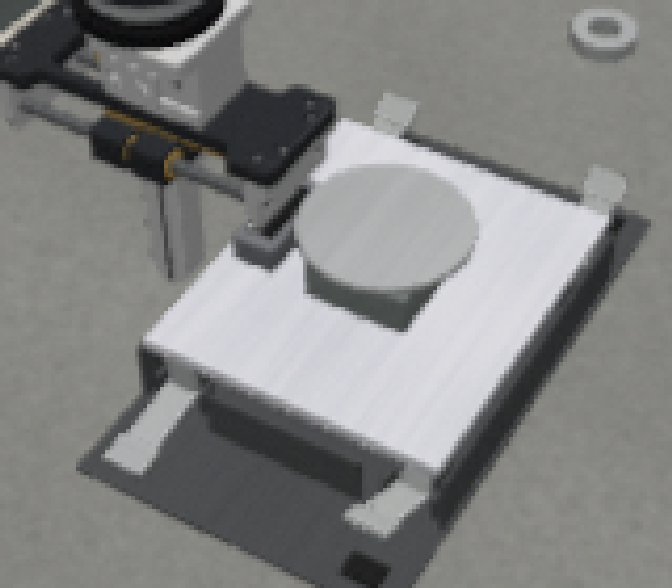

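The far-left shim lies flat (crop (150,430)) and the other three stand. Now the proving press.

Request:
{"api": "arm_command", "payload": {
  "commands": [
    [[-0.001, 0.004, 0.015], 0, 0],
    [[0, 0, 0.015], 0, 0],
    [[0, 0, 0.003], 0, 0],
    [[0, 0, 0], 0, 0]
  ]
}}

```text
time: 16.52
tcp_pos: [0.6444, 0.0742, 0.0296]
tcp_rot: [-3.139, 0.001, 0.059]
wrist_force: [-0.2, 0.1, 0.8]
gripper_width: 0.0002
```

```bash
python3 - <<'E'
from h import *
go(.08,.095,.021)
E
```

```text
tool delta [0.0026 0.0042 0.0086] roll 0.001 tcp [0.6444 0.0742 0.0296] [-3.1387e+00  1.2000e-03  5.9200e-02] F [-0.21  0.06  0.75] t 16.525 q6 -0.08
```

Request:
{"api": "arm_command", "payload": {
  "commands": [
    [[0.003, 0.004, 0.002], 0, 0],
    [[0, 0, 0.003], 0, 0],
    [[0, 0, 0.002], 0, 0]
  ]
}}

```text
time: 16.9
tcp_pos: [0.6488, 0.0706, 0.0231]
tcp_rot: [-3.139, -0.001, 0.06]
wrist_force: [0.1, 0.0, 0.9]
gripper_width: 0.0002
```

Request:
{"api": "arm_command", "payload": {
  "commands": [
    [[0, 0, 0.0015], 0, 0]
  ]
}}

```text
time: 17.02
tcp_pos: [0.649, 0.0705, 0.0217]
tcp_rot: [-3.139, -0.001, 0.06]
wrist_force: [-0.5, 0.0, 0.3]
gripper_width: 0.0004
```

Request:
{"api": "arm_command", "payload": {
  "commands": [
    [[0, 0, 0.002], 0, 0]
  ]
}}

```text
time: 17.15
tcp_pos: [0.6492, 0.0705, 0.0205]
tcp_rot: [-3.139, -0.001, 0.06]
wrist_force: [-3.9, 0.3, 9.0]
gripper_width: 0.0006
```

Request:
{"api": "arm_command", "payload": {
  "commands": [
    [[0, 0, 0.002], 0, 0]
  ]
}}

```text
time: 17.27
tcp_pos: [0.6492, 0.0705, 0.0205]
tcp_rot: [-3.139, -0.001, 0.06]
wrist_force: [-6.0, -0.8, 11.1]
gripper_width: 0.0005
```

Request:
{"api": "arm_command", "payload": {
  "commands": [
    [[-0.0005, 0, 0.003], 0, 0]
  ]
}}

```text
time: 17.4
tcp_pos: [0.6493, 0.0705, 0.0204]
tcp_rot: [-3.139, -0.002, 0.06]
wrist_force: [-5.3, 0.5, 14.7]
gripper_width: 0.0005
```

Request:
{"api": "arm_command", "payload": {
  "commands": [
    [[-0.001, 0, 0.0045], 0, 0],
    [[-0.001, 0, 0.0045], 0, 0]
  ]
}}

```text
time: 17.65
tcp_pos: [0.6494, 0.0705, 0.0203]
tcp_rot: [-3.14, -0.006, 0.061]
wrist_force: [-6.9, -1.1, 17.9]
gripper_width: 0.0004
```

Request:
{"api": "arm_command", "payload": {
  "commands": [
    [[-0.001, 0, 0.0065], 0, 0],
    [[-0.001, 0, 0.0065], 0, 0],
    [[-0.001, 0, 0.0065], 0, 0]
  ]
}}

```text
time: 18.02
tcp_pos: [0.6496, 0.0704, 0.0201]
tcp_rot: [-3.142, -0.011, 0.062]
wrist_force: [-10.3, -0.1, 25.1]
gripper_width: 0.0005
```

Request:
{"api": "arm_command", "payload": {
  "commands": [
    [[0, 0, -0.003], 0, 0],
    [[0, 0, -0.02], 0, 0],
    [[0, 0, -0.04], 0, 0],
    [[0, 0, -0.04], 0, 0],
    [[0, 0, -0.03], 0, 0],
    [[-0.04, 0, 0], 0, 0],
    [[-0.05, 0, 0], 0, 0],
    [[-0.05, 0, 0], 0, 0],
    [[-0.05, 0, 0], 0, 0],
    [[0, 0, 0], 0, 0]
  ]
}}

```text
time: 19.27
tcp_pos: [0.4557, 0.0581, 0.1613]
tcp_rot: [3.141, -0.02, 0.062]
wrist_force: [0.2, -0.1, 0.2]
gripper_width: 0.0005
```

```bash
python3 - <<'E'
from h import *
s=read_state();print(s['tcp_pos'],s['time'],s['wrist_force'])
for n in('side','top'): cv2.imwrite(f'pics/{n}9.png',read_camera(n)[:,:,::-1])
a=cv2.imread('pics/side0.png').astype(int)[...,:];b=cv2.imread('pics/side9.png').astype(int)
cv2.imwrite('pics/cmp.png',np.hstack([cv2.resize(x[120:270,160:330].astype(np.uint8),None,fx=2.3,fy=2.3) for x in(a,b)]))
E
```

```text
[0.4557171  0.0581088  0.16131486] 19.275 [ 0.16820311 -0.08217772  0.19622926]
```

View pics/cmp.png

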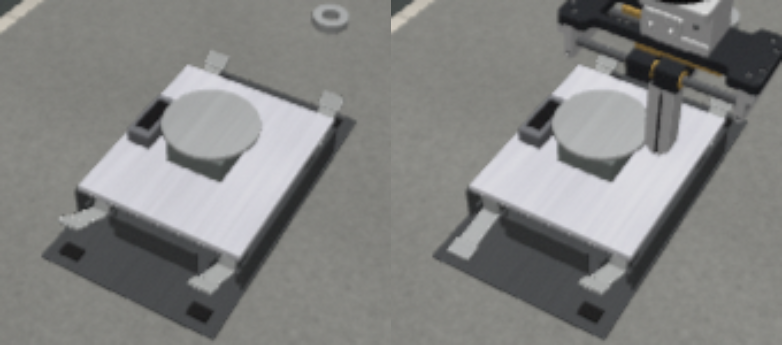

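View pics/top9.png

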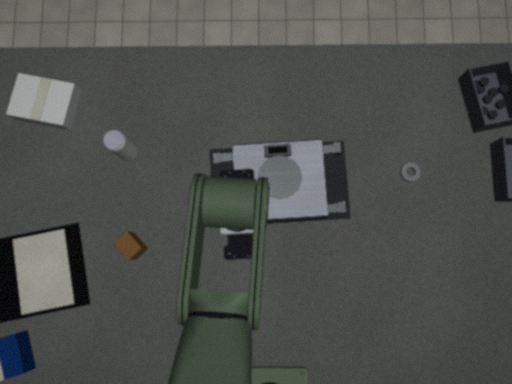

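The plate sits where it was, only the far-left shim is flat, the other shims stand, and the bystanders are unmoved (can (115,140), carton (130,245), ring (411,172)). The arm is clear.

```bash
python3 -c "
from cell import *
print(job_done())"
```

```text
the job is handed in; nothing more can be done
None
```

The far-left corner was the one that rocks. Its shim is now flat and carries the corner, and I handed the job in at about 19 s of the 58 s allowed.

- **Finding the corner:** Near-right and near-left were firm, going to 14 N or more within about 1 mm. Far-left sank about 4 mm at 1–2 N to a hard stop. I stopped there and did not press far-right. The 1–2 N is lower than the 3–5 N given in the task, so the force sensor may read low.
- **Shim:** I pressed the far-left tab down to its stop at about 17 N. The side picture afterwards showed it lying flat and the other three standing.
- **Proving press:** I pressed far-left again up to about 25 N. It gave about 0.5–0.9 mm below the bare height instead of 4 mm, and then I let go.
- **Sideways load:** The proving press also pushed the plate sideways with about 10 N. By eye, the before and after pictures show no shift of the scale. The can, carton and ring look unmoved, and the arm was clear with about zero force.
- **Reading that disagreed:** The reported tool height was about 37 mm lower than where the fingertips really were when they touched. The pictures agreed that the tips were higher than reported. I therefore used contact on the firm corners as the height reference.

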